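# Gather the deposit empties into the blue crate

## Robot

A 7-joint arm with a two-finger parallel gripper is mounted at the origin on the work surface. World frame = base frame: x ahead of the robot, y to its left, z up, the work surface at z = 0. Lengths are in m, angles in rad, forces in N, time in s.
With the tool pointing down it reaches from about 0.4 to 0.85 m from the base axis. Payload 10.4 kg.
Tool frame: the origin (TCP) lies at the centre of the arm's flange, where the gripper is bolted on; the fingertips stand 182 mm ahead of it and the grasp point (between the pads) lies 164 mm ahead of it; z points along the fingers, y is the line along which they close (so a half turn about z gives the same grasp; the last joint's range is limited). The gripper opens to 87 mm and grips with 3 to 60 N. Pads are 19 mm wide; open, the fingers measure 117 mm over their backs; the gripper's body (75 mm by 190 mm) begins 51 mm behind the grasp point.
Start: joints at [-1.317, 0.332, -0.065, 1.46, 0.022, 1.35, -0.088], TCP at [0.171, 0.601, 0.405] pointing down, gripper open.
Joint ranges: [-2.6, 2.6], [-0.5, 2.12], [-1.47, 1.34], [0.16, 2.42], [-1.27, 4.41], [0.06, 2.06], [-2.6, 2.6]. Speed limits (rad/s): [2.22, 2.22, 2.79, 2.79, 3.14, 3.14, 3.14].

## Interface

Orientations are given as a 3x3 rotation matrix whose columns are the frame's x, y, z axes.
In Python, from plant import robot, viewer, workorder gives the robot as it stands.
- The arm moves only by the tool jog_arm, never from a script. Its argument "rows" is a list that holds one entry, the list of rows, each a list of 7 numbers: the shift along the tool's x, y, z each as a share of 2.5 cm, from -1 to 1, then the turn, a rotation vector about the tool's x, y, z each as a share of 0.1 rad, from -1 to 1, then the gripper command: -1 is shut, 1 is fully open, values between are in proportion. In form: [[[x, y, z, wx, wy, wz, hand], ...]]. A call has exactly 10 rows; each row shifts and turns the commanded pose from where the row before left it, along the tool's axes as they then stand; what a row does not reach is not made up. A row lasts 1/12 s, in which the tool goes at most 41.7 mm and 7.16 degrees, less where a joint would pass 70% of its speed; a pose out of reach is approached as far as the arm can. A call with a number of a shift or a turn outside -1 to 1 is refused whole. A call with a gripper value outside its range is refused whole. The fingers move at their own pace and stop on an object; "force" is the grip in N (left out, the last holds). Time passes only in rows, so rows that do not move let the fingers close, or fill a call up. It gives the time, the measured TCP pose, the force, the opening and the grip force at its end, in the units of the state.
- robot.get_state(): the state, without advancing time (a new reading comes with each control period).
- viewer.camera(name): name is "side" or "top" or "wrist"; returns (picture, depth): 420x560x3 uint8, blue, green, red; 420x560 float32, m along the optical axis (not along the pixel's ray), 0 where there is no reading.
- viewer.camera_model(name): a dict with "mtx" (3x3 intrinsics, pixels), "camera_from_world" (4x4, takes a point from world to camera coordinates). Camera axes: x right, y up, looking along -z (the intrinsics and any distortion apply to the point x, -y, -z); pixel columns grow to the right and rows downward; lengths in m; the calibration is good to about 2 mm. A picture is of the moment at which its call begins: read the wrist's pose just before it. camera_model takes no time and is no camera call; for the wrist camera it gives the pose at the moment of the call.
- workorder.job_done(): hands the job in; it is judged then, once.
The state is a dict: "time_s": time; "joints": joint angles; "joint_vel": joint speeds; "joint_torque": joint torques, N m; "ee_pos": TCP position; "tcp_rot": TCP orientation; "wrist_force": force on the tool from outside, world axes, zero at the start; "ft_torque": the same for the moment, N m; "gripper_width": finger opening in m; "finger_force": force on a finger pad.
Only numpy, scipy, OpenCV 4.12 (cv2) and the standard library are available. Lean on these libraries where they do the work, as an engineer would, in place of code of your own. Each camera call takes 0.05 s, during which the arm holds its last target. There are 200 camera calls.

## Task

Pack the empties for the deposit return into the blue four-cell crate, each standing upright in its own cell: the amber bottle on the brown liner, the clear jar with the gold lid on the white liner and the silver can on the grey liner. Set each one down gently rather than dropping it, in any order. The green bottle, the red-lidded jar and the red can do not go back: leave them standing where they are.

Things in the scene. Friction and masses are not known exactly. Their poses are not given: they have to be found in the camera images.
- crate: the low blue plastic crate in the middle, fixed to the slate: 200 x 200 mm, 60 mm high, walls 5 mm, floor 5 mm, split by two crossing 5 mm partitions as high as the walls into 2 x 2 open cells, each 92.5 x 92.5 mm inside, centred 48.75 mm from the crate's centre along both of its x and y. Three cells have a coloured liner, the fourth is plain blue and stays empty. Origin at the centre of its underside on the slate; x and y along its sides, z up
- pad_brown: brown square liner, 88 x 88 x 3 mm, lying fixed on the floor of one of the crate's four cells and filling it. Origin at the centre of its underside, 5 mm above the slate; its upper face, on which the thing is to stand, is 8 mm above the slate; x and y along its sides, z up. Which cell it lies in changes from start to start
- pad_white: white square liner, 88 x 88 x 3 mm, lying fixed on the floor of one of the crate's four cells and filling it. Origin at the centre of its underside, 5 mm above the slate; its upper face, on which the thing is to stand, is 8 mm above the slate; x and y along its sides, z up. Which cell it lies in changes from start to start
- pad_grey: grey square liner, 88 x 88 x 3 mm, lying fixed on the floor of one of the crate's four cells and filling it. Origin at the centre of its underside, 5 mm above the slate; its upper face, on which the thing is to stand, is 8 mm above the slate; x and y along its sides, z up. Which cell it lies in changes from start to start
- amber_bottle_mid (a point): the amber (brown) glass bottle: stands upright on the slate; 146 mm tall: body 56 mm across up to 72 mm above its base, shoulder narrowing to 94 mm, then a straight neck 25 mm across up to the top, with a black cap on its last 12 mm. Best gripped by the neck, about 122 mm above the base (49 mm above this point). This point is on its axis half-way up, 73 mm above the base; z along its axis. 160 g, mass varies
- gold_jar_mid (a point): the clear glass jar with the gold twist lid: stands upright on the slate; straight cylinder 56 mm across and 125 mm tall, the topmost 19 mm being the closed lid (57 mm across). Can be gripped around the top, about 105 mm above the base. This point is on its axis half-way up, 62.5 mm above the base; z along its axis. 170 g, mass varies
- silver_can_mid (a point): the plain silver aluminium can: stands upright on the slate; straight cylinder 53 mm across and 134 mm tall, empty and light (25 g). Can be gripped around the top, about 112 mm above the base. This point is on its axis half-way up, 67 mm above the base; z along its axis
- green_bottle_mid (a point): look-alike, to be left: a green glass bottle of the same shape as the amber one, 146 mm tall, 56 mm across; point half-way up its axis, 73 mm above its base
- red_jar_mid (a point): look-alike, to be left: a clear glass jar of the same shape but with a red lid, 125 mm tall, 56 mm across; point half-way up its axis, 62.5 mm above its base
- red_can_mid (a point): look-alike, to be left: a red can of the same shape as the silver one, 134 mm tall, 53 mm across; point half-way up its axis, 67 mm above its base
Not all that is in view belongs to the job. What is shaped like the part that bears silver_can_mid but pink is not meant. Of the things that look like the part that bears red_can_mid, the largest one is meant.

How it is judged:
By the outcome, as a careful person would: the job done as asked, in the order asked, and still so for the second after the job is handed in, with the robot touching nothing.
It also fails if it takes over 93 s, if anything falls off the work surface, if the arm or the gripper's body presses on something with over 40 N, if the wrist force passes 120 N, or if a joint passes its speed limit or range.

## Working session

There is one attempt and no reset: what is moved stays moved. The work goes in short steps, Python scripts to look and compute and a tool call to move; the robot and the scene stay as the last step left them, time stands still between calls to the robot, and variables do not carry over. Pictures are saved under pics/ and viewed, at most 14 in all, crops included, and the job is handed in when it is done.

Besides the shell and the picture viewer there is one more tool, called after "Request:" as name([rows], argument=value, ...), one row to a line, values as JSON. jog_arm: Moves the arm, as the interface text tells. Shift numbers are shares of 2.5 cm and turn numbers shares of 0.1 rad, none past 1 either way. Its arguments: {"type":"object","properties":{"rows":{"type":"array"},"force":{"type":"number"}},"required":["rows"]}

```bash
mkdir -p pics; ls
python3 - <<'E'
from plant import robot, viewer
import cv2, numpy as np
s=robot.get_state();print(s['time_s'],s['ee_pos'],s['tcp_rot'],s['gripper_width'])
for n in("top","side"):
    p,d=viewer.camera(n);cv2.imwrite(f"pics/{n}0.png",p);np.savez(f"{n}0.npz",p=p,d=d)
    m=viewer.camera_model(n);print(n,m)
E
```

```text
pics
0.0 [0.17077305 0.60107569 0.40395999] [[-9.61930780e-01  2.73292996e-01 -3.35686995e-04]
 [ 2.73293197e-01  9.61929802e-01 -1.37299126e-03]
 [-5.23215694e-05 -1.41246352e-03 -9.99999001e-01]] 0.08707608192397714
top {'mtx': array([[515.82828464,   0.        , 278.69020114],
       [  0.        , 515.82828464, 210.12936081],
       [  0.        ,   0.        ,   1.        ]]), 'camera_from_world': array([[ 0.01049734, -0.99994398, -0.00135769,  0.01463078],
       [ 0.99824739,  0.01040043,  0.05825779, -0.54371954],
       [-0.0582404 , -0.00196687,  0.99830065, -1.29308596],
       [ 0.        ,  0.        ,  0.        ,  1.        ]])}
side {'mtx': array([[501.94440268,   0.        , 286.46545566],
       [  0.        , 501.94440268, 206.20011768],
       [  0.        ,   0.        ,   1.        ]]), 'camera_from_world': array([[ 9.48587193e-01, -3.16515242e-01,  6.62663398e-04,
        -5.21102494e-01],
       [ 1.78606098e-01,  5.37003503e-01,  8.24455638e-01,
        -1.59769354e-01],
       [-2.61308629e-01, -7.81949704e-01,  5.65926198e-01,
        -1.22670446e+00],
       [ 0.00000000e+00,  0.00000000e+00,  0.00000000e+00,
         1.00000000e+00]])}
```

View pics/top0.png

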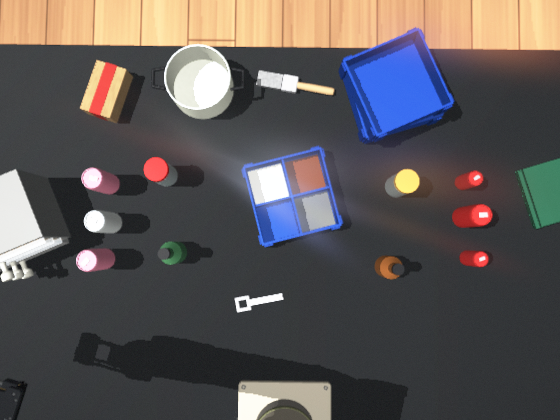

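View pics/side0.png

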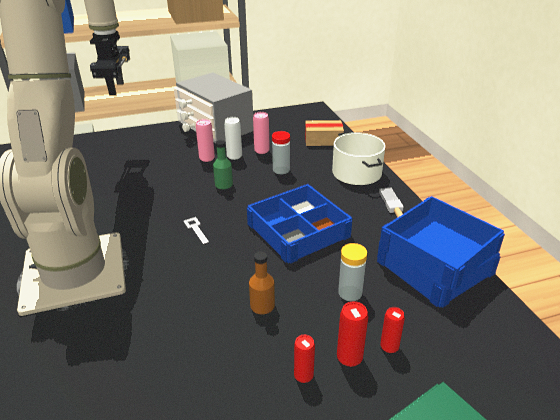

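Top view: silver-can candidates are the pale can (102,221) and pink cans (100,181) and (95,260), so I choose (102,221). Amber bottle is (390,267), against green (172,253). Gold jar is (405,182), against the red-lidded jar (157,170). Red cans at (472,216), (470,180) and (475,259) stay put. Liners: white (268,184), brown (308,173), grey (317,211). The blue tote at the top right is a different, larger box.

```bash
cat > h.py <<'E'
import numpy as np, cv2
from plant import robot, viewer
def world(m,d):
    K=m['mtx'];T=np.linalg.inv(m['camera_from_world'])
    v,u=np.mgrid[:d.shape[0],:d.shape[1]]
    c=np.stack([(u-K[0,2])/K[0,0]*d,-(v-K[1,2])/K[1,1]*d,-d],-1)
    return c@T[:3,:3].T+T[:3,3]
def ray(m,u,v,z):
    K=m['mtx'];T=np.linalg.inv(m['camera_from_world'])
    r=T[:3,:3]@np.array([(u-K[0,2])/K[0,0],-(v-K[1,2])/K[1,1],-1]);o=T[:3,3]
    return o+r*(z-o[2])/r[2]
E
cat > a.py <<'E'
from h import *
m=viewer.camera_model("top");f=np.load("top0.npz");p,d=f['p'],f['d'];W=world(m,d)
for n,(u,v),h in[("silver",(102,221),.134),("pinkA",(100,181),.134),("pinkB",(95,260),.134),("amber",(390,267),.146),("gold",(405,182),.125),("green",(172,253),.146),("redjar",(157,170),.125),("redcan",(472,216),.134),("rc2",(470,180),.1),("rc3",(475,259),.1)]:
    b=np.zeros(d.shape,bool);b[v-28:v+28,max(0,u-28):u+28]=1
    near=np.hypot(W[...,0]-ray(m,u,v,h/2)[0],W[...,1]-ray(m,u,v,h/2)[1])<.05
    t=b&near&(W[...,2]>h-.012)&(W[...,2]<h+.012)
    e=W[b&near&(W[...,2]>.01)]
    q=W[t]
    print(n,t.sum(),"zmax",e[:,2].max().round(3), "top centre",(q[:,:2].min(0)+q[:,:2].max(0))/2 if len(q) else None,np.ptp(q[:,:2],0) if len(q) else None,"pix",np.argwhere(t).mean(0)[::-1].round(1) if len(q) else None)
for n,(u,v) in dict(white=(268,184),brown=(308,173),grey=(317,211),plain=(280,219)).items():
    print(n,W[v,u].round(4),ray(m,u,v,.008).round(4),p[v,u])
# crate rim
b=np.zeros(d.shape,bool);b[140:255,235:350]=1
t=b&(W[...,2]>.05)&(W[...,2]<.07);r=cv2.minAreaRect(W[t][:,:2].astype(np.float32));print(r)
E
python3 a.py
```

```text
silver 403 zmax 0.141 top centre [0.50748417 0.44508696] [0.05128167 0.04889552] pix [ 95.1 221.1]
pinkA 404 zmax 0.139 top centre [0.60664524 0.45494107] [0.05010167 0.0511493 ] pix [ 92.4 178.4]
pinkB 408 zmax 0.141 top centre [0.4158393 0.4601785] [0.0487338  0.04964719] pix [ 87.3 260.5]
amber 124 zmax 0.152 top centre [ 0.40384435 -0.25073925] [0.02522867 0.02627364] pix [397.3 269.3]
gold 474 zmax 0.133 top centre [ 0.60857545 -0.27731673] [0.05668211 0.05479386] pix [406.2 181.2]
green 121 zmax 0.152 top centre [0.43436473 0.28158778] [0.02506473 0.02683396] pix [163.4 253.7]
redjar 477 zmax 0.133 top centre [0.629338   0.30928727] [0.05445147 0.05630581] pix [155.6 169.4]
redcan 403 zmax 0.14 top centre [ 0.53079038 -0.4447135 ] [0.05135792 0.05070313] pix [479.7 215. ]
rc2 203 zmax 0.103 top centre [ 0.62000943 -0.44667462] [0.03672962 0.03855394] pix [474.  178.3]
rc3 211 zmax 0.102 top centre [ 0.4289271  -0.45662922] [0.03556144 0.03581176] pix [479.3 258.9]
white [0.6104 0.0483 0.0106] [0.6107 0.0484 0.008 ] [255 255 254]
brown [ 0.64   -0.0538  0.0088] [ 0.6401 -0.0538  0.008 ] [113 128 192]
grey [ 0.5429 -0.0776  0.006 ] [ 0.5428 -0.0775  0.008 ] [186 184 182]
plain [0.5211 0.0168 0.0147] [0.5214 0.0168 0.008 ] [246 139  98]
((0.5761563777923584, -0.01052992045879364), (0.210356667637825, 0.209796741604805), 14.993757247924805)
```

Run:
```python
from h import *
m=viewer.camera_model("top");f=np.load("top0.npz");p,d=f['p'],f['d'];W=world(m,d)
b=np.zeros(d.shape,bool);b[150:290,:72]=1
for lo,hi in((.02,.06),(.06,.1),(.1,.14),(.14,.2),(.2,.4)):
    t=b&(W[...,2]>lo)&(W[...,2]<hi)&(W[...,1]>.49)
    if t.any(): q=W[t];print(lo,t.sum(),q.min(0).round(3),q.max(0).round(3))
cv2.imwrite("pics/cans.png",np.hstack([cv2.resize(p[150:290,70:180],None,fx=3,fy=3),cv2.resize(p[150:290,375:500],None,fx=3,fy=3)]))
```

```text
0.02 728 [0.367 0.55  0.02 ] [0.622 0.716 0.06 ]
0.06 755 [0.366 0.548 0.06 ] [0.621 0.694 0.1  ]
0.1 795 [0.367 0.548 0.1  ] [0.622 0.662 0.14 ]
0.14 3005 [0.368 0.55  0.14 ] [0.621 0.654 0.168]
```

View pics/cans.png

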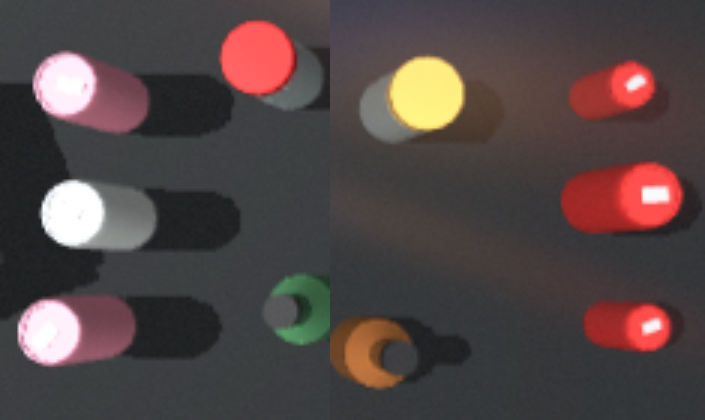

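Request:
jog_arm([
  [[-1,0,0,0,0,0.77,1],[-1,0,0,0,0,0.77,1],[-1,0,0,0,0,0.77,1],[-1,0,0,0,0,0.77,1],[-1,0,0,0,0,0.77,1],[-1,0,0,0,0,0.77,1],[-1,0,0,0,0,0.77,1],[-1,0,0,0,0,0.77,1],[-1,0,0,0,0,0.77,1],[-1,0,0,0,0,0.77,1]],
], force=20)

```text
time_s: 0.93
ee_pos: [0.3697, 0.4578, 0.4043]
tcp_rot: [[-0.497, 0.868, -0.0], [0.868, 0.497, -0.001], [-0.0, -0.001, -1.0]]
wrist_force: [-0.7, 0.1, 0.6]
gripper_width: 0.0871
finger_force: 0.0
```

Request:
jog_arm([
  [[-0.53,0.75,0,0,0,0,1],[-0.53,0.75,0,0,0,0,1],[-0.53,0.75,0,0,0,0,1],[-0.53,0.75,0,0,0,0,1],[-0.53,0.75,0,0,0,0,1],[-0.53,0.75,0,0,0,0,1],[0,0,0.3,0,0,0,1],[0,0,0,0,0,0,1],[0,0,0,0,0,0,1],[0,0,0,0,0,0,1]],
])

```text
time_s: 1.77
ee_pos: [0.505, 0.4469, 0.3972]
tcp_rot: [[-0.502, 0.865, -0.001], [0.865, 0.502, 0.0], [0.001, -0.001, -1.0]]
wrist_force: [-0.5, 0.4, 0.3]
gripper_width: 0.0868
finger_force: 0.0
```

```bash
cat >> h.py <<'E'
def go(x,y,z=None):
    s=robot.get_state();R=np.array(s['tcp_rot']);e=np.array(s['ee_pos'])
    t=np.array([x,y,e[2] if z is None else z])
    print("t",round(s['time_s'],2),"ee",e.round(4),"shares",(R.T@(t-e)/.025).round(2),"w",round(s['gripper_width'],4),"F",np.round(s['wrist_force'],1))
E
cat > look.py <<'E'
import sys; from h import *
n=sys.argv[1]; m=viewer.camera_model("wrist");p,d=viewer.camera("wrist");cv2.imwrite(f"pics/{n}.png",p);np.savez(f"{n}.npz",p=p,d=d,**m)
E
python3 look.py w1
python3 - <<'E'
from h import *
f=np.load("w1.npz");W=world(f,f['d']);z=W[...,2]
go(.5075,.4451,.276)
t=((z>.122)&(z<.146)).astype(np.uint8)
n,l,s,c=cv2.connectedComponentsWithStats(t)
for i in range(1,n):
    if s[i,4]>300: q=W[l==i];print(s[i],c[i].round(),((q.min(0)+q.max(0))/2).round(4),np.ptp(q,0).round(3))
E
```

```text
t 1.82 ee [0.505  0.4469 0.3976] shares [-0.12  0.05  4.86] w 0.0873 F [0.6 0.  0.2]
[ 295    0  265   78 2100] [421.  56.] [0.531  0.5791 0.134 ] [0.164 0.065 0.024]
[ 133   89   82   82 5092] [174. 130.] [0.4177 0.4591 0.1291] [0.05  0.051 0.014]
[ 245  180   76   74 4303] [283. 216.] [0.5078 0.4455 0.1289] [0.052 0.05  0.014]
[396 238  49  29 796] [422. 252.] [0.6037 0.4716 0.1286] [0.035 0.015 0.013]
```

View pics/w1.png

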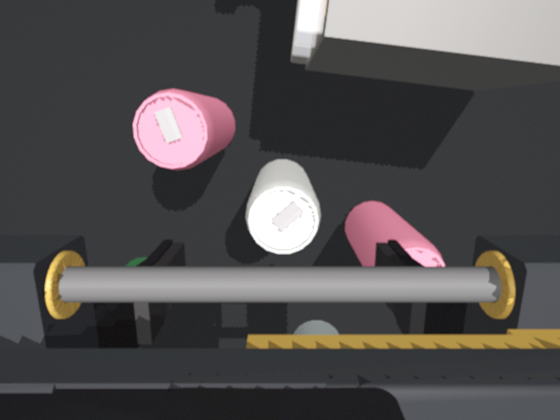

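Request:
jog_arm([
  [[-0.12,0.07,0,0,0,0,1],[0,0,0.8,0,0,0,1],[0,0,0.9,0,0,0,1],[0,0,0.9,0,0,0,1],[0,0,0.9,0,0,0,1],[0,0,0.8,0,0,0,1],[0,0,0.5,0,0,0,1],[0,0,0,0,0,0,1],[0,0,0,0,0,0,-1],[0,0,0,0,0,0,-1]],
], force=10)

```text
time_s: 2.65
ee_pos: [0.5094, 0.4449, 0.279]
tcp_rot: [[-0.5, 0.866, 0.002], [0.866, 0.5, 0.002], [0.001, 0.002, -1.0]]
wrist_force: [0.3, 0.0, 0.0]
gripper_width: 0.0799
finger_force: 0.0
```

Request:
jog_arm([
  [[0,0,0,0,0,0,-1],[0,0,0,0,0,0,-1],[0,0,0,0,0,0,-1],[0,0,0,0,0,0,-1],[0,0,0,0,0,0,-1],[0,0,-0.1,0,0,0,-1],[0,0,-0.2,0,0,0,-1],[0,0,-0.3,0,0,0,-1],[0,0,-0.5,0,0,0,-1],[0,0,-0.5,0,0,0,-1]],
])

```text
time_s: 3.48
ee_pos: [0.5091, 0.4446, 0.3186]
tcp_rot: [[-0.5, 0.866, 0.0], [0.866, 0.5, 0.0], [0.0, 0.0, -1.0]]
wrist_force: [0.9, 0.0, -0.8]
gripper_width: 0.0525
finger_force: 10.0
```

Request:
jog_arm([
  [[0,0,-0.8,0,0,0,-1],[0,0,-1,0,0,0,-1],[0,0,-1,0,0,0,-1],[-0.3,-0.15,-0.8,0,0,0,-1],[-0.6,-0.3,-0.4,0,0,0,-1],[-0.9,-0.45,0,0,0,0,-1],[-1,-0.5,0,0,0,0,-1],[-1,-0.5,0,0,0,0,-1],[-1,-0.5,0,0,0,0,-1],[-1,-0.5,0,0,0,0,-1]],
])

```text
time_s: 4.32
ee_pos: [0.5188, 0.2812, 0.4189]
tcp_rot: [[-0.5, 0.866, 0.001], [0.866, 0.5, 0.001], [0.0, 0.002, -1.0]]
wrist_force: [0.7, 0.4, -1.1]
gripper_width: 0.0529
finger_force: 10.0
```

Request:
jog_arm([
  [[-1,-0.5,0,0,0,0,-1],[-1,-0.5,0,0,0,0,-1],[-1,-0.5,0,0,0,0,-1],[-1,-0.5,0,0,0,0,-1],[-1,-0.5,0,0,0,0,-1],[-1,-0.5,0,0,0,0,-1],[-1,-0.5,0,0,0,0,-1],[-1,-0.5,0,0,0,0,-1],[-1,-0.5,0,0,0,0,-1],[-1,-0.5,0,0,0,0,-1]],
])

```text
time_s: 5.15
ee_pos: [0.5355, 0.0021, 0.4189]
tcp_rot: [[-0.5, 0.866, 0.002], [0.866, 0.5, 0.001], [-0.0, 0.002, -1.0]]
wrist_force: [0.5, 0.3, -1.0]
gripper_width: 0.0529
finger_force: 10.0
```

Request:
jog_arm([
  [[-1,-0.5,0,0,0,0,-1],[-0.7,-0.4,0,0,0,0,-1],[-0.4,-0.2,0,0,0,0,-1],[0,0,0,0,0,0,-1],[0,0,0,0,0,0,-1],[0,0,0,0,0,0,-1],[0,0,0,0,0,0,-1],[0,0,0,0,0,0,-1],[0,0,0,0,0,0,-1],[0,0,0,0,0,0,-1]],
])

```text
time_s: 5.98
ee_pos: [0.5382, -0.0549, 0.4172]
tcp_rot: [[-0.501, 0.865, -0.0], [0.865, 0.501, 0.0], [0.0, -0.0, -1.0]]
wrist_force: [1.3, 0.1, -0.1]
gripper_width: 0.0525
finger_force: 10.0
```

```bash
python3 look.py w2
python3 - <<'E'
from h import *
go(.5415,-.0702,.2875)
f=np.load("w2.npz");W=world(f,f['d']);q=W[(W[...,2]>.05)&(W[...,2]<.07)&(np.hypot(W[...,0]-.576,W[...,1]+.01)<.16)]
print(len(q),cv2.minAreaRect(q[:,:2].astype(np.float32)))
E
```

```text
t 6.03 ee [ 0.5382 -0.0551  0.4172] shares [-0.59 -0.19  5.19] w 0.0525 F [ 0.5  0.9 -0.4]
7783 ((0.5766318440437317, -0.012358829379081726), (0.21015256643295288, 0.207716703414917), 14.877171516418457)
```

View pics/w2.png

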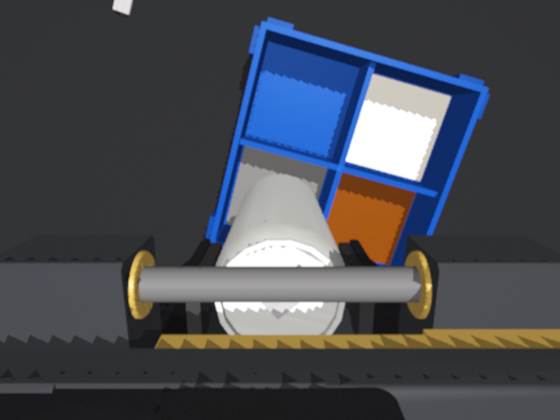

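Request:
jog_arm([
  [[-0.3,-0.1,0,0,0,0,-1],[-0.32,-0.1,0,0,0,0,-1],[0,0,0.4,0,0,0,-1],[0,0,0.8,0,0,0,-1],[0,0,0.9,0,0,0,-1],[0,0,0.9,0,0,0,-1],[0,0,0.8,0,0,0,-1],[0,0,0.5,0,0,0,-1],[0,0,0.3,0,0,0,-1],[0,0,0,0,0,0,-1]],
])

```text
time_s: 6.87
ee_pos: [0.541, -0.0716, 0.3003]
tcp_rot: [[-0.5, 0.866, -0.003], [0.866, 0.5, -0.0], [0.001, -0.003, -1.0]]
wrist_force: [1.3, 0.5, -0.9]
gripper_width: 0.0526
finger_force: 10.0
```

```bash
python3 -c "
from h import *
go(.5417,-.071,.2868)"
```

```text
t 6.87 ee [ 0.541  -0.0716  0.3003] shares [0.01 0.04 0.54] w 0.0526 F [ 1.3  0.5 -0.9]
```

Request:
jog_arm([
  [[0,0,0.1,0,0,0,-1],[0,0,0.08,0,0,0,-1],[0,0,0.08,0,0,0,-1],[0,0,0.06,0,0,0,-1],[0,0,0.06,0,0,0,-1],[0,0,0.05,0,0,0,-1],[0,0,0.04,0,0,0,-1],[0,0,0.03,0,0,0,-1],[0,0,0,0,0,0,-1],[0,0,0,0,0,0,-1]],
])

```text
time_s: 7.7
ee_pos: [0.5416, -0.0714, 0.2897]
tcp_rot: [[-0.5, 0.866, -0.0], [0.866, 0.5, 0.0], [0.0, 0.0, -1.0]]
wrist_force: [0.8, -0.1, 0.5]
gripper_width: 0.0527
finger_force: 10.0
```

Request:
jog_arm([
  [[0,0,0.04,0,0,0,-1],[0,0,0.03,0,0,0,-1],[0,0,0.03,0,0,0,-1],[0,0,0,0,0,0,-1],[0,0,0,0,0,0,-1],[0,0,0,0,0,0,-1],[0,0,0,0,0,0,-1],[0,0,0,0,0,0,-1],[0,0,0,0,0,0,-1],[0,0,0,0,0,0,-1]],
])

```text
time_s: 8.53
ee_pos: [0.5416, -0.0714, 0.2872]
tcp_rot: [[-0.5, 0.866, -0.0], [0.866, 0.5, 0.0], [0.0, 0.0, -1.0]]
wrist_force: [-0.0, 0.1, -1.5]
gripper_width: 0.0526
finger_force: 10.0
```

Request:
jog_arm([
  [[0,0,0.04,0,0,0,-1],[0,0,0.03,0,0,0,-1],[0,0,0,0,0,0,-1],[0,0,0,0,0,0,-1],[0,0,0,0,0,0,-1],[0,0,0,0,0,0,-1],[0,0,0,0,0,0,-1],[0,0,0,0,0,0,-1],[0,0,0,0,0,0,-1],[0,0,0,0,0,0,-1]],
])

```text
time_s: 9.37
ee_pos: [0.5416, -0.0714, 0.2856]
tcp_rot: [[-0.5, 0.866, 0.0], [0.866, 0.5, 0.0], [-0.0, 0.0, -1.0]]
wrist_force: [-0.9, -0.4, 3.8]
gripper_width: 0.0528
finger_force: 10.0
```

Contact is felt (3.8 N). Next I open partly and rise.

Request:
jog_arm([
  [[0,0,0,0,0,0,0.3],[0,0,0,0,0,0,0.4],[0,0,0,0,0,0,0.5],[0,0,0,0,0,0,0.7],[0,0,0,0,0,0,0.7],[0,0,-0.2,0,0,0,0.7],[0,0,-0.4,0,0,0,0.7],[0,0,-0.8,0,0,0,0.7],[0,0,-1,0,0,0,0.7],[0,0,-1,0,0,0,0.7]],
])

```text
time_s: 10.2
ee_pos: [0.5414, -0.0715, 0.3722]
tcp_rot: [[-0.5, 0.866, -0.0], [0.866, 0.5, -0.0], [0.0, -0.0, -1.0]]
wrist_force: [1.6, 0.1, 0.5]
gripper_width: 0.0737
finger_force: 0.0
```

```bash
python3 -c "
from h import *
go(.6086,-.2773,.39)"
```

```text
t 10.2 ee [ 0.5414 -0.0715  0.3722] shares [-8.47 -1.79 -0.71] w 0.0737 F [1.6 0.1 0.5]
```

Request:
jog_arm([
  [[-0.4,-0.08,-0.7,0,0,0,1],[-0.9,-0.2,0,0,0,0,1],[-1,-0.2,0,0,0,0,1],[-1,-0.2,0,0,0,0,1],[-1,-0.2,0,0,0,0,1],[-1,-0.2,0,0,0,0,1],[-1,-0.2,0,0,0,0,1],[-1,-0.2,0,0,0,0,1],[-0.8,-0.2,0,0,0,0,1],[-0.4,-0.15,0,0,0,0,1]],
])

```text
time_s: 11.03
ee_pos: [0.6082, -0.2808, 0.3886]
tcp_rot: [[-0.498, 0.867, 0.0], [0.867, 0.498, -0.001], [-0.001, -0.001, -1.0]]
wrist_force: [0.6, -0.2, 0.1]
gripper_width: 0.087
finger_force: 0.0
```

Request:
jog_arm([
  [[0,0,0,0,0,0,1],[0,0,0,0,0,0,1],[0,0,0,0,0,0,1],[0,0,0,0,0,0,1],[0,0,0,0,0,0,1],[0,0,0,0,0,0,1],[0,0,0,0,0,0,1],[0,0,0,0,0,0,1],[0,0,0,0,0,0,1],[0,0,0,0,0,0,1]],
])

```text
time_s: 11.87
ee_pos: [0.6083, -0.2782, 0.3879]
tcp_rot: [[-0.5, 0.866, -0.0], [0.866, 0.5, 0.0], [0.0, -0.0, -1.0]]
wrist_force: [-0.0, -0.6, -0.6]
gripper_width: 0.0869
finger_force: 0.0
```

```bash
python3 look.py w3
cat > comp.py <<'E'
import sys; from h import *
n,lo,hi=sys.argv[1],float(sys.argv[2]),float(sys.argv[3])
f=np.load(n+".npz");W=world(f,f['d']);z=W[...,2]
k,l,s,c=cv2.connectedComponentsWithStats(((z>lo)&(z<hi)).astype(np.uint8))
for i in range(1,k):
    if s[i,4]>150: q=W[l==i];print(c[i].round(),((q.min(0)+q.max(0))/2).round(4),np.ptp(q,0).round(3),f['p'][l==i].mean(0).round())
E
python3 comp.py w3 .113 .137; python3 -c "
from h import *
go(.6086,-.2773,.269)"
```

```text
[20. 22.] [ 0.4124 -0.2547  0.125 ] [0.014 0.024 0.024] [ 32.  71. 112.]
[281. 217.] [ 0.6094 -0.2808  0.1202] [0.056 0.056 0.014] [ 74. 252. 254.]
[491. 223.] [ 0.7467 -0.2185  0.1154] [0.064 0.069 0.005] [243. 131.  44.]
t 11.92 ee [ 0.6083 -0.2783  0.3879] shares [0.03 0.03 4.76] w 0.0873 F [ 0.7 -0.1 -0.9]
```

View pics/w3.png

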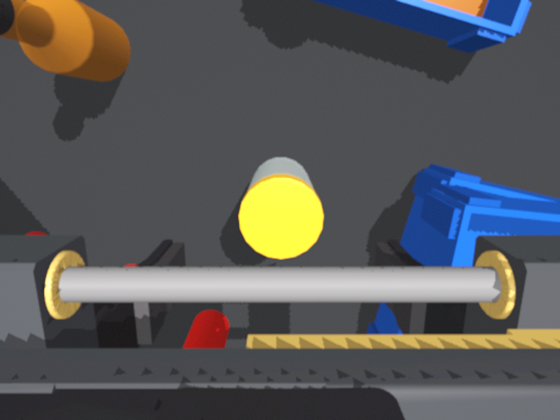

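Run:
```python
from h import *
f=np.load("top0.npz");W=world(viewer.camera_model("top"),f['d'])
q=W[20:150,335:460].reshape(-1,3);q=q[q[:,2]>.02]
print(q[:,2].max(),q[:,0].min()); 
dd=np.hypot(q[:,0]-.6086,q[:,1]+.279);i=dd.argmin();print(dd.min(),q[i])
e=np.abs((q[:,:2]-[.609,-.279])@np.array([[.866,-.5],[.5,.866]]));t=(e[:,0]<.105)&(e[:,1]<.05);print(t.sum(),q[t][:,2].max() if t.any() else None)
```

```text
1.3225843185376063 0.4673031796417719
0.12041649420643652 [ 0.71832895 -0.22940473  0.09121852]
0 None
```

Request:
jog_arm([
  [[-0.03,0,0.6,0,0,0,1],[0,0,0.9,0,0,0,1],[0,0,0.9,0,0,0,1],[0,0,0.9,0,0,0,1],[0,0,0.8,0,0,0,1],[0,0,0.4,0,0,0,1],[0,0,0.2,0,0,0,1],[0,0,0,0,0,0,1],[0,0,0,0,0,0,-1],[0,0,0,0,0,0,-1]],
], force=25)

```text
time_s: 12.75
ee_pos: [0.609, -0.2792, 0.2719]
tcp_rot: [[-0.5, 0.866, 0.002], [0.866, 0.5, -0.001], [-0.002, 0.001, -1.0]]
wrist_force: [-0.3, -0.1, 0.2]
gripper_width: 0.0797
finger_force: 0.0
```

Request:
jog_arm([
  [[0,0,0,0,0,0,-1],[0,0,0,0,0,0,-1],[0,0,0,0,0,0,-1],[0,0,0,0,0,0,-1],[0,0,0,0,0,0,-1],[0,0,0,0,0,0,-1],[0,0,-0.1,0,0,0,-1],[0,0,-0.2,0,0,0,-1],[0,0,-0.4,0,0,0,-1],[0,0,-0.4,0,0,0,-1]],
])

```text
time_s: 13.58
ee_pos: [0.6085, -0.2789, 0.2986]
tcp_rot: [[-0.5, 0.866, -0.001], [0.866, 0.5, 0.0], [0.0, -0.0, -1.0]]
wrist_force: [-0.2, 0.1, -1.1]
gripper_width: 0.0556
finger_force: 25.0
```

Request:
jog_arm([
  [[0,0,-0.8,0,0,0,-1],[0,0,-1,0,0,0,-1],[0,0,-1,0,0,0,-1],[0,0,-1,0,0,0,-1],[0.2,0.12,-1,0,0,0,-1],[0.4,0.23,-0.8,0,0,0,-1],[0.7,0.41,-0.2,0,0,0,-1],[1,0.59,0,0,0,0,-1],[1,0.59,0,0,0,0,-1],[1,0.59,0,0,0,0,-1]],
])

```text
time_s: 14.42
ee_pos: [0.6092, -0.1534, 0.4443]
tcp_rot: [[-0.5, 0.866, 0.001], [0.866, 0.5, -0.0], [-0.001, 0.001, -1.0]]
wrist_force: [-0.1, 0.6, -1.7]
gripper_width: 0.0555
finger_force: 25.0
```

Request:
jog_arm([
  [[1,0.59,0,0,0,0,-1],[1,0.59,0,0,0,0,-1],[1,0.59,0,0,0,0,-1],[1,0.59,0,0,0,0,-1],[1,0.59,0,0,0,0,-1],[0.8,0.47,0,0,0,0,-1],[0.6,0.35,0,0,0,0,-1],[0.4,0.2,0,0,0,0,-1],[0.2,0.1,0,0,0,0,-1],[0,0,0,0,0,0,-1]],
])

```text
time_s: 15.25
ee_pos: [0.6101, 0.0489, 0.4434]
tcp_rot: [[-0.501, 0.865, 0.0], [0.865, 0.501, 0.0], [0.0, 0.0, -1.0]]
wrist_force: [-0.6, -0.2, -0.9]
gripper_width: 0.0555
finger_force: 25.0
```

```bash
python3 -c "
from h import *
go(.6107,.0487,.2785)"
```

```text
t 15.25 ee [0.6101 0.0489 0.4434] shares [-0.02  0.02  6.6 ] w 0.0555 F [-0.6 -0.2 -0.9]
```

Request:
jog_arm([
  [[0,0,0.4,0,0,0,-1],[0,0,0.8,0,0,0,-1],[0,0,0.9,0,0,0,-1],[0,0,0.9,0,0,0,-1],[0,0,0.9,0,0,0,-1],[0,0,0.9,0,0,0,-1],[0,0,0.7,0,0,0,-1],[0,0,0.4,0,0,0,-1],[0,0,0.15,0,0,0,-1],[0,0,0,0,0,0,-1]],
])

```text
time_s: 16.08
ee_pos: [0.61, 0.0473, 0.2911]
tcp_rot: [[-0.499, 0.866, -0.001], [0.866, 0.499, -0.001], [0.0, -0.001, -1.0]]
wrist_force: [0.2, 0.2, -1.2]
gripper_width: 0.0554
finger_force: 25.0
```

Request:
jog_arm([
  [[0,0,0.1,0,0,0,-1],[0,0,0.1,0,0,0,-1],[0,0,0.05,0,0,0,-1],[0,0,0.05,0,0,0,-1],[0,0,0.04,0,0,0,-1],[0,0,0.04,0,0,0,-1],[0,0,0,0,0,0,-1],[0,0,0,0,0,0,-1],[0,0,0,0,0,0,-1],[0,0,0,0,0,0,-1]],
])

```text
time_s: 16.92
ee_pos: [0.6102, 0.0482, 0.2823]
tcp_rot: [[-0.5, 0.866, 0.0], [0.866, 0.5, 0.0], [0.0, 0.0, -1.0]]
wrist_force: [-0.3, 0.9, -1.0]
gripper_width: 0.0552
finger_force: 25.0
```

Request:
jog_arm([
  [[0,0,0.04,0,0,0,-1],[0,0,0.04,0,0,0,-1],[0,0,0.04,0,0,0,-1],[0,0,0,0,0,0,-1],[0,0,0,0,0,0,-1],[0,0,0,0,0,0,-1],[0,0,0,0,0,0,-1],[0,0,0,0,0,0,-1],[0,0,0,0,0,0,-1],[0,0,0,0,0,0,-1]],
])

```text
time_s: 17.75
ee_pos: [0.6102, 0.0482, 0.2792]
tcp_rot: [[-0.5, 0.866, 0.0], [0.866, 0.5, 0.0], [0.0, 0.0, -1.0]]
wrist_force: [0.4, -0.1, -3.0]
gripper_width: 0.0553
finger_force: 25.0
```

Request:
jog_arm([
  [[0,0,0.03,0,0,0,-1],[0,0,0.03,0,0,0,-1],[0,0,0,0,0,0,-1],[0,0,0,0,0,0,-1],[0,0,0,0,0,0,-1],[0,0,0,0,0,0,-1],[0,0,0,0,0,0,-1],[0,0,0,0,0,0,-1],[0,0,0,0,0,0,-1],[0,0,0,0,0,0,-1]],
])

```text
time_s: 18.58
ee_pos: [0.6103, 0.0481, 0.2787]
tcp_rot: [[-0.5, 0.866, 0.001], [0.866, 0.5, 0.0], [-0.0, 0.001, -1.0]]
wrist_force: [-2.9, -0.2, 7.3]
gripper_width: 0.0554
finger_force: 25.0
```

Contact made (7 N); releasing.

Request:
jog_arm([
  [[0,0,-0.02,0,0,0,-1],[0,0,0,0,0,0,0.4],[0,0,0,0,0,0,0.5],[0,0,0,0,0,0,0.7],[0,0,0,0,0,0,0.7],[0,0,0,0,0,0,0.7],[0,0,-0.3,0,0,0,0.7],[0,0,-0.8,0,0,0,0.7],[0,0,-1,0,0,0,0.7],[0,0,-1,0,0,0,0.7]],
])

```text
time_s: 19.42
ee_pos: [0.61, 0.0481, 0.3569]
tcp_rot: [[-0.5, 0.866, -0.001], [0.866, 0.5, -0.0], [0.0, -0.001, -1.0]]
wrist_force: [-0.6, 0.1, -0.6]
gripper_width: 0.0738
finger_force: 0.0
```

```bash
python3 -c "
from h import *
go(.404,-.2507,.43)"
```

```text
t 19.42 ee [0.61   0.0481 0.3569] shares [ -6.23 -13.12  -2.92] w 0.0738 F [-0.6  0.1 -0.6]
```

Request:
jog_arm([
  [[0,0,-0.9,0,0,0,0.7],[0,0,-1,0,0,0,0.7],[-0.2,-0.4,-0.8,0,0,0,0.7],[-0.38,-0.8,-0.2,0,0,0,0.7],[-0.48,-1,0,0,0,0,1],[-0.48,-1,0,0,0,0,1],[-0.48,-1,0,0,0,0,1],[-0.48,-1,0,0,0,0,1],[-0.48,-1,0,0,0,0,1],[-0.48,-1,0,0,0,0,1]],
])

```text
time_s: 20.25
ee_pos: [0.4966, -0.1179, 0.4288]
tcp_rot: [[-0.5, 0.866, 0.001], [0.866, 0.5, 0.0], [0.0, 0.001, -1.0]]
wrist_force: [-0.3, 0.3, -0.0]
gripper_width: 0.087
finger_force: 0.0
```

Request:
jog_arm([
  [[-0.48,-1,0,0,0,0,1],[-0.48,-1,0,0,0,0,1],[-0.48,-1,0,0,0,0,1],[-0.48,-1,0,0,0,0,1],[-0.48,-1,0,0,0,0,1],[-0.3,-0.6,0,0,0,0,1],[-0.15,-0.3,0,0,0,0,1],[0,0,0,0,0,0,1],[0,0,0,0,0,0,1],[0,0,0,0,0,0,1]],
])

```text
time_s: 21.08
ee_pos: [0.4064, -0.251, 0.4283]
tcp_rot: [[-0.502, 0.865, 0.0], [0.865, 0.502, 0.0], [0.0, 0.0, -1.0]]
wrist_force: [0.4, 0.2, 0.4]
gripper_width: 0.0869
finger_force: 0.0
```

```bash
python3 look.py w4; python3 comp.py w4 .136 .158; python3 -c "
from h import *
go(.404,-.2507,.286)"
```

```text
[554.  85.] [ 0.528  -0.0825  0.1399] [0.026 0.029 0.008] [224. 226. 227.]
[277. 210.] [ 0.405  -0.2547  0.1423] [0.027 0.027 0.012] [93. 90. 92.]
t 21.13 ee [ 0.4064 -0.251   0.4282] shares [ 0.06 -0.08  5.69] w 0.0869 F [ 0.3 -0.2 -0.2]
```

View pics/w4.png

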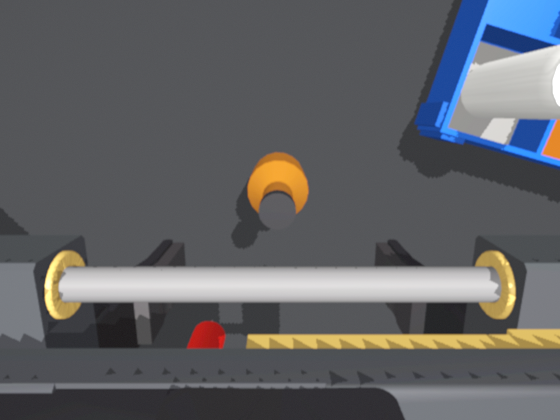

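Request:
jog_arm([
  [[0,-0.09,0.6,0,0,0,1],[0,0,0.9,0,0,0,1],[0,0,1,0,0,0,1],[0,0,1,0,0,0,1],[0,0,0.9,0,0,0,1],[0,0,0.7,0,0,0,1],[0,0,0.4,0,0,0,0.4],[0,0,0.18,0,0,0,0],[0,0,0,0,0,0,-0.2],[0,0,0,0,0,0,-1]],
])

```text
time_s: 21.97
ee_pos: [0.4041, -0.2533, 0.2869]
tcp_rot: [[-0.501, 0.866, 0.001], [0.866, 0.501, -0.0], [-0.001, 0.0, -1.0]]
wrist_force: [-0.1, 0.2, 0.2]
gripper_width: 0.0676
finger_force: 0.0
```

Request:
jog_arm([
  [[0,0,0,0,0,0,-1],[0,0,0,0,0,0,-1],[0,0,0,0,0,0,-1],[0,0,0,0,0,0,-1],[0,0,0,0,0,0,-1],[0,0,0,0,0,0,-1],[0,0,0,0,0,0,-1],[0,0,0,0,0,0,-1],[0,0,0,0,0,0,-1],[0,0,0,0,0,0,-1]],
])

```text
time_s: 22.8
ee_pos: [0.4036, -0.2533, 0.2862]
tcp_rot: [[-0.5, 0.866, -0.0], [0.866, 0.5, 0.0], [0.0, -0.0, -1.0]]
wrist_force: [0.1, 0.7, -1.1]
gripper_width: 0.0248
finger_force: 25.0
```

Request:
jog_arm([
  [[0,0,-0.2,0,0,0,-1],[0,0,-0.6,0,0,0,-1],[0,0,-1,0,0,0,-1],[0,0,-1,0,0,0,-1],[0,0,-1,0,0,0,-1],[0,0,-1,0,0,0,-1],[0,0,-1,0,0,0,-1],[0.08,0.4,-0.6,0,0,0,-1],[0.14,0.7,-0.2,0,0,0,-1],[0.2,0.9,0,0,0,0,-1]],
], force=30)

```text
time_s: 23.63
ee_pos: [0.442, -0.2194, 0.4526]
tcp_rot: [[-0.499, 0.867, 0.003], [0.867, 0.499, 0.0], [-0.001, 0.003, -1.0]]
wrist_force: [-0.3, -0.3, -2.8]
gripper_width: 0.024
finger_force: 30.0
```

Request:
jog_arm([
  [[0.21,1,0,0,0,0,-1],[0.21,1,0,0,0,0,-1],[0.21,1,0,0,0,0,-1],[0.21,1,0,0,0,0,-1],[0.21,1,0,0,0,0,-1],[0.21,1,0,0,0,0,-1],[0.21,1,0,0,0,0,-1],[0.21,1,0,0,0,0,-1],[0.2,0.9,0,0,0,0,-1],[0.15,0.7,0,0,0,0,-1]],
])

```text
time_s: 24.47
ee_pos: [0.6257, -0.0518, 0.4492]
tcp_rot: [[-0.503, 0.864, -0.002], [0.864, 0.503, 0.001], [0.002, -0.002, -1.0]]
wrist_force: [-0.6, -0.5, -0.4]
gripper_width: 0.0245
finger_force: 30.0
```

Request:
jog_arm([
  [[0.1,0.5,0,0,0,0,-1],[0,0.1,0,0,0,0,-1],[0,0,0,0,0,0,-1],[0,0,0,0,0,0,-1],[0,0,0,0,0,0,-1],[0,0,0,0,0,0,-1],[0,0,0,0,0,0,-1],[0,0,0,0,0,0,-1],[0,0,0,0,0,0,-1],[0,0,0,0,0,0,-1]],
])

```text
time_s: 25.3
ee_pos: [0.6357, -0.0456, 0.4513]
tcp_rot: [[-0.5, 0.866, 0.0], [0.866, 0.5, 0.0], [0.0, 0.0, -1.0]]
wrist_force: [0.2, 0.7, -1.0]
gripper_width: 0.0245
finger_force: 30.0
```

```bash
python3 -c "
from h import *
go(.636,-.0457,.2942)
p,d=viewer.camera('top');cv2.imwrite('pics/top1.png',p)"
```

```text
t 25.3 ee [ 0.6357 -0.0456  0.4513] shares [-0.01  0.01  6.29] w 0.0245 F [ 0.2  0.7 -1. ]
```

View pics/top1.png

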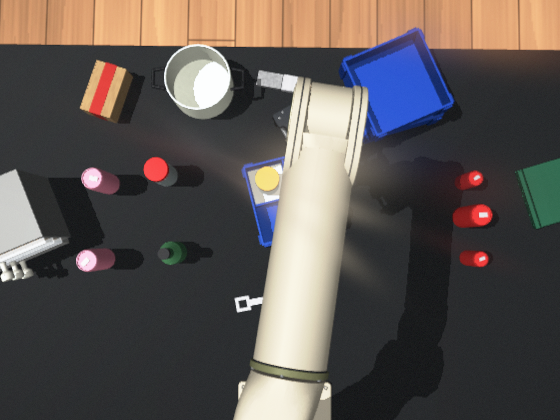

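Gold jar stands on the white liner (267,179), and the look-alikes haven't moved. Next I lower the bottle.

Request:
jog_arm([
  [[0,0,0.4,0,0,0,-1],[0,0,0.8,0,0,0,-1],[0,0,0.9,0,0,0,-1],[0,0,0.9,0,0,0,-1],[0,0,0.9,0,0,0,-1],[0,0,0.8,0,0,0,-1],[0,0,0.6,0,0,0,-1],[0,0,0.3,0,0,0,-1],[0,0,0.1,0,0,0,-1],[0,0,0,0,0,0,-1]],
])

```text
time_s: 26.18
ee_pos: [0.6357, -0.0455, 0.3083]
tcp_rot: [[-0.5, 0.866, -0.001], [0.866, 0.5, -0.0], [0.0, -0.001, -1.0]]
wrist_force: [-0.3, -0.4, -1.0]
gripper_width: 0.0245
finger_force: 30.0
```

Request:
jog_arm([
  [[0,0,0.1,0,0,0,-1],[0,0,0.1,0,0,0,-1],[0,0,0.06,0,0,0,-1],[0,0,0.05,0,0,0,-1],[0,0,0.04,0,0,0,-1],[0,0,0.04,0,0,0,-1],[0,0,0,0,0,0,-1],[0,0,0,0,0,0,-1],[0,0,0,0,0,0,-1],[0,0,0,0,0,0,-1]],
])

```text
time_s: 27.02
ee_pos: [0.6358, -0.0455, 0.2991]
tcp_rot: [[-0.5, 0.866, 0.0], [0.866, 0.5, 0.0], [0.0, 0.0, -1.0]]
wrist_force: [0.3, -0.3, -0.4]
gripper_width: 0.0246
finger_force: 30.0
```

Request:
jog_arm([
  [[0,0,0.05,0,0,0,-1],[0,0,0.04,0,0,0,-1],[0,0,0.04,0,0,0,-1],[0,0,0.04,0,0,0,-1],[0,0,0,0,0,0,-1],[0,0,0,0,0,0,-1],[0,0,0,0,0,0,-1],[0,0,0,0,0,0,-1],[0,0,0,0,0,0,-1],[0,0,0,0,0,0,-1]],
])

```text
time_s: 27.85
ee_pos: [0.6358, -0.0455, 0.2947]
tcp_rot: [[-0.5, 0.866, 0.0], [0.866, 0.5, 0.0], [0.0, 0.0, -1.0]]
wrist_force: [-0.7, 0.4, -0.8]
gripper_width: 0.0245
finger_force: 30.0
```

Request:
jog_arm([
  [[0,0,0.03,0,0,0,-1],[0,0,0.02,0,0,0,-1],[0,0,0,0,0,0,-1],[0,0,0,0,0,0,-1],[0,0,0,0,0,0,-1],[0,0,0,0,0,0,-1],[0,0,0,0,0,0,-1],[0,0,0,0,0,0,-1],[0,0,0,0,0,0,-1],[0,0,0,0,0,0,-1]],
])

```text
time_s: 28.68
ee_pos: [0.636, -0.0455, 0.2942]
tcp_rot: [[-0.5, 0.866, 0.001], [0.866, 0.5, 0.0], [-0.0, 0.001, -1.0]]
wrist_force: [-0.8, 0.4, 4.6]
gripper_width: 0.0242
finger_force: 30.0
```

Request:
jog_arm([
  [[0,0,-0.02,0,0,0,-1],[0,0,0,0,0,0,-0.2],[0,0,0,0,0,0,0],[0,0,0,0,0,0,0.2],[0,0,0,0,0,0,0.2],[0,0,0,0,0,0,0.2],[0,0,-0.3,0,0,0,0.2],[0,0,-0.8,0,0,0,0.2],[0,0,-1,0,0,0,0.2],[0,0,-1,0,0,0,0.2]],
])

```text
time_s: 29.52
ee_pos: [0.6356, -0.0456, 0.3726]
tcp_rot: [[-0.5, 0.866, -0.001], [0.866, 0.5, -0.0], [0.0, -0.001, -1.0]]
wrist_force: [1.4, -0.3, 0.7]
gripper_width: 0.0524
finger_force: 0.0
```

Request:
jog_arm([
  [[0,0,-1,0,0,0,0.2],[0,0,-1,0,0,0,0.2],[-0.4,-0.4,-0.5,0,0,0,0.2],[-0.8,-0.8,0,0,0,0,0.2],[-1,-1,0,0,0,0,0.2],[-1,-1,0,0,0,0,0.2],[-1,-1,0,0,0,0,0.2],[-1,-1,0,0,0,0,0.2],[-0.6,-0.6,0,0,0,0,0.2],[-0.2,-0.2,0,0,0,0,0.2]],
])

```text
time_s: 30.35
ee_pos: [0.578, -0.2562, 0.4341]
tcp_rot: [[-0.494, 0.869, -0.001], [0.869, 0.494, -0.002], [-0.001, -0.002, -1.0]]
wrist_force: [-0.8, -0.3, -0.2]
gripper_width: 0.0518
finger_force: 0.0
```

Run:
```python
from h import *
p,d=viewer.camera('top');q,_=viewer.camera('side')
cv2.imwrite('pics/fin.png',np.hstack([cv2.resize(p[100:300,60:500],(400,300)),cv2.resize(q[60:400,130:470],(400,300))]))
go(.6,0)
```

```text
t 30.45 ee [ 0.5797 -0.2529  0.4339] shares [ 8.37  5.73 -0.  ] w 0.0521 F [0.4 0.3 0.7]
```

View pics/fin.png

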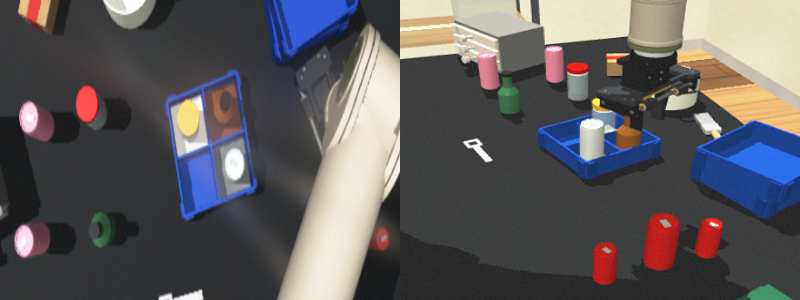

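All three stand upright in the right cells: gold on white (188,118), amber on brown (225,102), silver on grey (234,163). The look-alikes are untouched and the arm is clear.

```bash
python3 -c "
from plant import workorder
print(workorder.job_done())"
```

```text
the job is handed in; nothing more can be done
None
```

The amber bottle, gold-lidded jar and silver can stand upright on the brown, white and grey liners, the look-alikes are where they were, and I handed the job in at about 30 s of the 93 s allowed (no verdict was returned).

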